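# Isolate the mill and empty its jar

### The job

Isolate the mill by pushing the red toggle fully over, away from you, leaving the other three toggles as they are. Only then tip the steel jar smoothly on its pivot (its crank turns it) until all six milling cylinders have dropped into the catch tray beneath it, without shifting the tray, and turn the jar back fully upright and let go. Do not disturb the two vials and the beaker nearby.

Things in the scene. Friction and masses are not known exactly. Their poses are not given: they have to be found in the camera images.
- cradle: fixed grey tipping cradle of the jar. Origin: underside of its base plate (150 x 240 x 6 mm), directly below the jar; z up. x lies along the jar's pivot, away from the robot (yaw within 0.3 rad); y to the left. The crank is on its -x side, the jar pours to its -y side. Two uprights 50 mm wide stand at x = +-59 mm, 150 mm high
- pivot (a point): centre of the jar's pivot axis, 125 mm above the worktop, midway between the uprights; the axis is the cradle's x axis
- crank_grip (a point): middle of the crank pin, a black bar 12 mm across parallel to the pivot axis, usable 25 mm either side of this point. It circles the pivot at 80 mm radius, in the plane cradle x = -106 mm (towards the robot). Jar upright: 73 mm to the +y side of the pivot and 33 mm above it; as the jar tips it goes over the top to the mirrored place on the -y side
- jar (a joint): tilt of the open steel jar in rad: 0 upright, 2.3 fully tipped, mouth down (stops at both); grows as the mouth goes to the cradle's -y side. Friction of 0.15 N m (2 N at the crank pin) keeps it where it is left. Tapered pot 80 mm tall, 68 mm wide at the bottom, 92 mm at the rim, wall 4 mm; rim 38 mm above the pivot when upright
- tray: loose open aluminium catch tray, 100 x 180 x 36 mm (x, y, z in its own frame), 3 mm walls, 0.5 kg; origin at the centre of its underside. It stands on the cradle's base plate between the uprights, under the jar and reaching out to the pouring side, already in the right place
- strip: fixed white control box, 110 x 150 x 45 mm, with four toggle switches on top. Origin: centre of its underside. x points away from the robot (yaw within 0.3 rad), y to the left. The toggles stand in a row at x = 0, y = -48, -16, 16 and 48 mm (32 mm apart); which colour is where differs from time to time
- toggle_red_tip (a point): tip of the red-ended toggle lever. Each lever is 10 mm thick at the coloured end, 7 mm below, 40 mm long from its pivot, which lies 51 mm above the worktop at strip x = 0; the tip is 86 mm above the worktop at either end of its travel. A collar 16 mm wide, up to 54 mm above the worktop, surrounds it
- toggle_red (a joint): red toggle in rad: 0 leans 0.5 rad towards the robot (on), 1.0 leans 0.5 rad away from the robot (off), each against a stop. Stays where it is left; needs about 1 N at the tip. Starts near 0
- toggle_white (a joint): white-ended toggle, same measures; starts near 0 (towards the robot)
- toggle_black (a joint): black-ended toggle, same measures; starts near 0 (towards the robot)
- toggle_blue (a joint): blue-ended toggle, same measures; starts near 1.0 (away from the robot)
- piece0_c (a point): centre of one of the six white ceramic milling cylinders, 16 mm across and 15 mm long, 12 g, loose in the jar at the start
- piece1_c (a point): centre of one of the six white ceramic milling cylinders, 16 mm across and 15 mm long, 12 g, loose in the jar at the start
- piece2_c (a point): centre of one of the six white ceramic milling cylinders, 16 mm across and 15 mm long, 12 g, loose in the jar at the start
- piece3_c (a point): centre of one of the six white ceramic milling cylinders, 16 mm across and 15 mm long, 12 g, loose in the jar at the start
- piece4_c (a point): centre of one of the six white ceramic milling cylinders, 16 mm across and 15 mm long, 12 g, loose in the jar at the start
- piece5_c (a point): centre of one of the six white ceramic milling cylinders, 16 mm across and 15 mm long, 12 g, loose in the jar at the start
- amber: bystander, loose: small amber glass vial with black cap, 28 mm wide, 57 mm tall; origin at the centre of its underside
- vial: bystander, loose: small brown vial with yellow label and red cap, 22 mm wide, 58 mm tall; origin at the centre of its underside
- beaker: bystander, loose: empty glass beaker, 70 mm wide, 85 mm tall; origin at the centre of its underside

How it is judged:
By the outcome, as a careful person would: the job done as asked, in the order asked, and still so for the second after the job is handed in, with the robot touching nothing.
It also fails if it takes over 54 s, if anything falls off the work surface, if the arm or the gripper's body presses on something with over 40 N, if the wrist force passes 120 N, or if a joint passes its speed limit or range.

### The arm

A 6-joint arm with a two-finger parallel gripper is mounted at the origin on a cart in front of the work surface, level with it; the furniture and walls round the work are solid. World frame = base frame: x ahead of the robot, y to its left, z up, the work surface at z = 0. Lengths are in m, angles in degrees, forces in N, time in s.
With the tool pointing down it reaches from about 0.375 to 0.75 m from the base axis. Payload 9 kg.
Tool frame: the origin (TCP) lies where the fingers leave the gripper's body, on its centre line; the fingertips stand 73 mm ahead of it and the grasp point (between the pads) lies 54 mm ahead of it (robot.tip_reach is the distance from the TCP to the fingertips, in m); z points along the fingers, y is the line along which they close (so a half turn about z gives the same grasp; the last joint's range is limited). The gripper opens to 85 mm and grips with 20 to 120 N. Pads are 22 mm wide; open, the fingers measure 114 mm over their backs; the gripper's body (76 mm by 85 mm) begins 54 mm behind the grasp point. The pads swing forward as they close: fully open they stand 13 mm farther back than shut.
Start: joints at [50.609, 5.964, 5.575, 89.605, 0, 77.527], TCP at [0.272, 0.535, 0.304] pointing down, gripper open.
Joint ranges: [-171.21, 171.21], [-48.23, 106.86], [-62.78, 66.21], [-105.2, 120.99], [-86.42, 89.51], [-180, 180]. Speed limits (degrees/s): [127.2, 127.2, 147.25, 180, 180, 180].

### API

Orientations are given as [roll, pitch, yaw] about the fixed x, y, z axes, in that order (R = Rz(yaw) Ry(pitch) Rx(roll)).
In Python, from plant import robot gives the robot as it stands. Calls block until the motion is done:
- robot.move_pose(position, orientation): joint-space move of the TCP to a pose.
- robot.line_to(position, vel=0.15, rotation=None, guard=None): straight line of the TCP; rotation=None keeps the orientation; vel is the mean speed in m/s. With guard (N) it stops when the force on the tool has changed by that much, and returns True; else False.
- robot.goto_joints(angles): joint-space move.
- robot.set_gripper(opening): finger opening in m; the grip force is fixed at half the most; returns when the fingers have stopped.
- robot.pause(seconds).
- robot.ik(position, orientation): joint angles nearest the present ones, or None.
- robot.observe(): the state.
- robot.grab_frame(name): name is "scene" or "top"; returns the picture (400x640x3 uint8, blue, green, red); there is no depth.
- robot.get_calibration(name): a dict with "vertical_fov" (degrees; the focal length in pixels is half the picture's height over the tangent of half this angle, whatever the lens; pixels are square), "cx", "cy" (the principal point, pixels), "rvec" (rotation vector, rad) and "tvec" (3), from world to camera coordinates, as OpenCV has them. Camera axes: x right, y down, z forward; pixel columns grow to the right and rows downward; lengths in m; the calibration is good to about 2 mm. A picture is of the moment at which its call begins. get_calibration takes no time and is no camera call.
A pose or a line that the arm cannot do raises robot.IKError and nothing moves.
- robot.job_done(): hands the job in; it is judged then, once.
The state is a dict: "time": time; "q": joint angles; "qvel": joint speeds; "joint_torque": joint torques, N m; "tool_pos": TCP position; "tcp_rot": TCP orientation; "ft_force": force on the tool from outside, world axes, zero at the start; "torque": the same for the moment, N m; "gripper_width": finger opening in m; "gripper_force": force on a finger pad.
Only numpy, scipy, OpenCV 4.12 (cv2) and the standard library are available. Lean on these libraries where they do the work, as an engineer would, in place of code of your own. Each camera call takes 0.05 s, during which the arm holds its last target. There are 200 camera calls.

## Working session

There is one attempt and no reset: what is moved stays moved. The work goes in short steps, each a Python script; the robot and the scene stay as the last script left them, time stands still between calls to the robot, and variables do not carry over. Pictures are saved under pics/ and viewed, at most 10 in all, crops included, and the job is handed in when it is done.

```bash
mkdir -p pics; ls
python3 - <<'E'
from plant import robot
import cv2
for n in("scene","top"):
    cv2.imwrite(f"pics/{n}0.png",robot.grab_frame(n)); print(n,robot.get_calibration(n))
print(robot.observe())
E
```

```text
pics
scene {'vertical_fov': 56.129785374884094, 'cx': 314.70462975859357, 'cy': 204.09219315527614, 'rvec': array([ 1.87046568, -1.07966609,  0.59196401]), 'tvec': array([-0.29413248,  0.37518217,  0.86239863])}
top {'vertical_fov': 54.82970861353564, 'cx': 317.9872477030248, 'cy': 203.60728717887883, 'rvec': array([ 2.12981107, -2.09869994,  0.22188086]), 'tvec': array([-0.01249618,  0.59409383,  1.01053141])}
{'time': 0.1, 'q': array([ 5.06083428e+01,  5.99307745e+00,  5.53082997e+00,  8.96053416e+01,
       -8.94517179e-04,  7.75260469e+01]), 'qvel': array([ 0.00544058, -0.06446166,  0.05253271,  0.03871542,  0.01162296,
        0.02022373]), 'joint_torque': array([ 6.15806814e-03, -5.58210433e+01,  5.04719388e+01,  1.30890857e-02,
       -2.54987644e-04,  1.11227124e-05]), 'tool_pos': array([0.27148238, 0.53481787, 0.30321512]), 'tcp_rot': array([-1.79933813e+02, -1.37255519e-02,  1.53082288e+02]), 'ft_force': array([-0.20097076, -0.16661142, -0.04865008]), 'torque': array([0.06017585, 0.01116692, 0.03015327]), 'gripper_force': 0.0, 'gripper_width': 0.08557070876289942}
```

View pics/scene0.png

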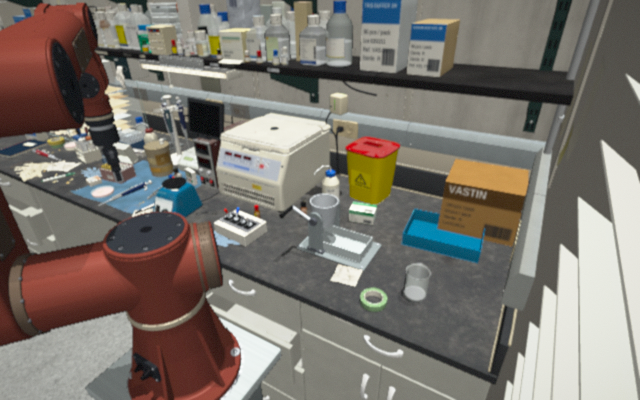

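View pics/top0.png

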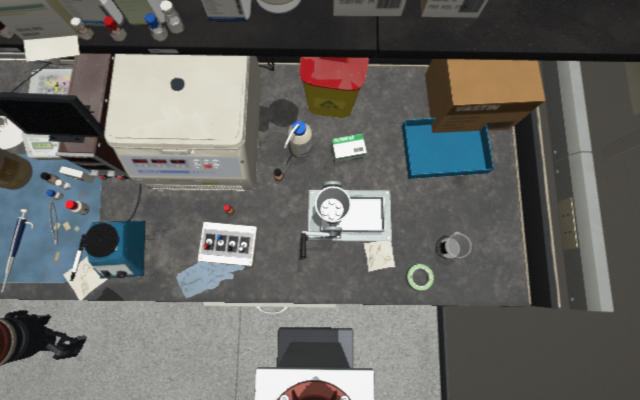

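The top view shows the strip at about (228,243), with the cradle and jar at about (345,213) and the crank pin at about (304,245). The beaker is at about (455,247), the brown vial at about (229,209) and the amber vial at about (279,175).

Run:
```python
import cv2
a=cv2.imread("pics/top0.png")[160:285,185:405]
cv2.imwrite("pics/c1.png",cv2.resize(a,(792,450),interpolation=cv2.INTER_CUBIC))
a=cv2.imread("pics/scene0.png")[165:285,205:395]
cv2.imwrite("pics/c2.png",cv2.resize(a,(760,480),interpolation=cv2.INTER_CUBIC))
```

```text
(no output)
```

View pics/c1.png

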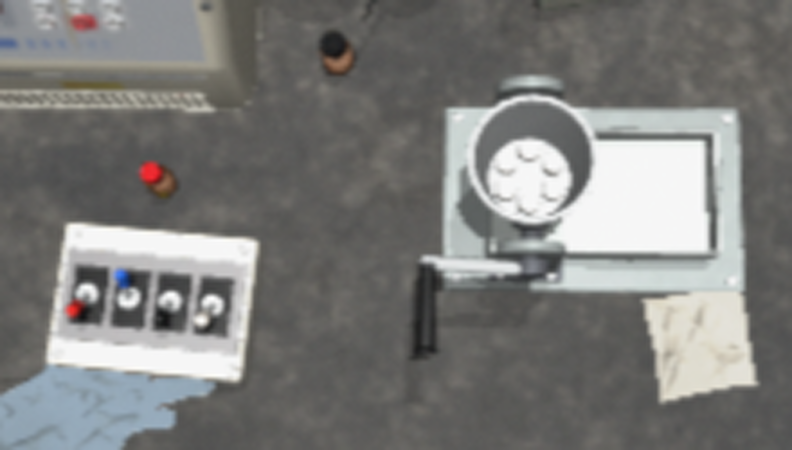

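View pics/c2.png

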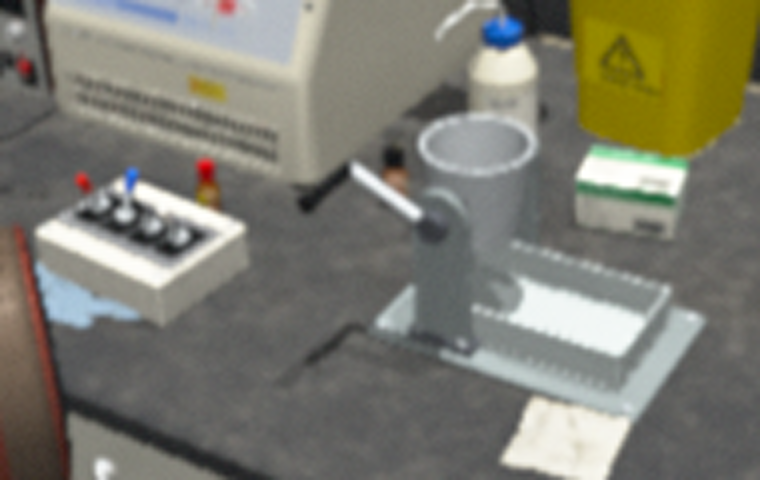

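The crops show the strip's toggles from left (+y) as red, blue, black, white. The box-top corners in crop c1 are at about (67,224), (258,240), (240,382) and (48,365), and the plate corners at about (446,107), (740,108), (744,291) and (440,291). The pin runs from (428,265) to (424,357), and the red tip is at (75,310). Next I turn these into world positions.

```bash
cat > h.py <<'E'
import numpy as np,cv2
from plant import robot
def cam(n):
    c=robot.get_calibration(n); R=cv2.Rodrigues(c["rvec"])[0]; f=200/np.tan(np.radians(c["vertical_fov"]/2))
    return R,np.array(c["tvec"]).ravel(),f,c["cx"],c["cy"]
def ray(n,p):
    R,t,f,cx,cy=cam(n); return -R.T@t, R.T@np.array([(p[0]-cx)/f,(p[1]-cy)/f,1])
def onz(n,p,z):
    o,d=ray(n,p); return o+d*(z-o[2])/d[2]
def tri(p,q):
    o1,d1=ray("top",p);o2,d2=ray("scene",q)
    s=np.linalg.lstsq(np.c_[d1,-d2],o2-o1,rcond=None)[0]; a=o1+s[0]*d1;b=o2+s[1]*d2
    return (a+b)/2,np.linalg.norm(a-b)
def proj(n,P):
    R,t,f,cx,cy=cam(n); c=R@np.array(P)+t; return np.array([cx+f*c[0]/c[2],cy+f*c[1]/c[2]])
E
python3 - <<'E'
from h import *
np.set_printoptions(precision=4,suppress=True)
T=lambda u,v:((u+.5)/3.6+185-.5,(v+.5)/3.6+160-.5)
S=lambda u,v:((u+.5)/4+205-.5,(v+.5)/4+165-.5)
def box(name,pts,z):
    P=np.array([onz("top",T(*p),z)[:2] for p in pts]); print(name,P.tolist(),"ctr",P.mean(0))
    ex=(P[0]+P[1]-P[2]-P[3])/2; ey=(P[0]+P[3]-P[1]-P[2])/2
    print(" len",np.linalg.norm(ex),np.linalg.norm(ey),"yaw",np.degrees(np.arctan2(ex[1],ex[0])),np.degrees(np.arctan2(-ey[0],ey[1])))
box("strip",[(67,224),(258,240),(240,382),(48,365)],.045)
box("plate",[(446,107),(740,108),(744,291),(440,291)],.006)
im=cv2.imread("pics/top0.png"); hs=cv2.cvtColor(im,cv2.COLOR_BGR2HSV)
def blob(im,x0,x1,y0,y1):
    h=cv2.cvtColor(im,cv2.COLOR_BGR2HSV).astype(int)[y0:y1,x0:x1]
    m=((h[...,0]<8)|(h[...,0]>172))&(h[...,1]>140)&(h[...,2]>90); w=m*h[...,1]
    yy,xx=np.mgrid[y0:y1,x0:x1]; return (xx*w).sum()/w.sum(),(yy*w).sum()/w.sum(),m.sum()
a=blob(im,200,214,235,255); b=blob(cv2.imread("pics/scene0.png"),220,232,204,216)
print(a,b,tri(a[:2],b[:2]), onz("top",a[:2],.082))
print("pin",onz("top",T(428,265),.16),onz("top",T(424,357),.16))
print("pin tri",tri(T(424,357),S(305,201)), tri(T(428,265),S(350,170)))
print("jar rim ctr",onz("top",T(532,160),.163))
print("uprights tops", onz("top",T(531,84),.15),onz("top",T(532,246),.15))
print("beaker",onz("top",(455,247),.04),"amber",onz("top",T(334,43),.057),"vial",onz("top",T(151,173),.058))
E
```

```text
strip [[0.540715520685301, 0.315787106800358], [0.5304091119652112, 0.16719618089041222], [0.42162240343074325, 0.1757338831062845], [0.4322707180576265, 0.32207242203828756]] ctr [0.4813 0.2452]
 len 0.10886832791062759 0.14783647187222315 yaw -3.903585871261016 -4.064032835035447
plate [[0.6482890683930429, 0.024660702980438542], [0.6511534261697667, -0.21636588165109125], [0.5008427663742145, -0.2159390502354423], [0.4972658524469423, 0.026535269631466893]] ctr [ 0.5744 -0.0953]
 len 0.1506713319634388 0.24177190419482847 yaw -0.43758051492128214 0.7632578322255481
(np.float64(205.39641109298532), np.float64(245.4416802610114), np.int64(13)) (np.float64(225.37859858772407), np.float64(210.17816404128192), np.int64(10)) (array([0.4709, 0.294 , 0.0848]), np.float64(0.0013876192924944942)) [0.4716 0.2943 0.082 ]
pin [0.498  0.0312 0.16  ] [0.4352 0.0325 0.16  ]
pin tri (array([0.4358, 0.0312, 0.1642]), np.float64(0.0029917133007289188)) (array([0.4982, 0.0312, 0.1584]), np.float64(3.440254301624395e-05))
jar rim ctr [ 0.5723 -0.0398  0.163 ]
uprights tops [ 0.6305 -0.0393  0.15  ] [ 0.5137 -0.0407  0.15  ]
beaker [ 0.4814 -0.3859  0.04  ] amber [0.6863 0.1128 0.057 ] vial [0.5795 0.2501 0.058 ]
```

Run:
```python
from h import *
np.set_printoptions(precision=4,suppress=True)
yaw=-4.0; c,s=np.cos(np.radians(yaw)),np.sin(np.radians(yaw))
ctr=np.array([.4813,.2452]); P=lambda x,z:[*(ctr+[c*x-s*.048,s*x+c*.048]),z]
t0=robot.tip_reach; print(t0)
z=.070+t0
robot.move_pose(P(-.065,.26),[180,0,90+yaw]); robot.set_gripper(0)
robot.line_to(P(-.065,z)); print(robot.observe()["time"],robot.tip_reach)
g=robot.line_to(P(.015,z),vel=.04,guard=9); o=robot.observe()
d=o["tool_pos"][:2]-ctr; print(g,"strip x",c*d[0]+s*d[1],o["ft_force"],o["time"])
x=c*d[0]+s*d[1]
robot.line_to(P(x-.04,z),vel=.1); robot.line_to(P(x-.04,.27),vel=.3)
robot.move_pose([.462,.033,.30],[180,0,0]); robot.set_gripper(.03)
print(robot.observe()["time"],robot.ik([.462,.033,.212],[180,0,0]),robot.observe()["q"])
a=robot.grab_frame("scene"); b=robot.grab_frame("top"); cv2.imwrite("pics/s1.png",a); cv2.imwrite("pics/t1.png",b)
u=np.hstack([cv2.resize(a[185:265,205:305],(400,320)),cv2.resize(b[210:280,190:270],(366,320))]); cv2.imwrite("pics/u1.png",u)
```

```text
0.0726
2.8917 0.0726
True strip x -0.0017101494278646654 [-5.4488  0.1502  7.0462] 4.3417
6.9 [-12.163  -18.434  -26.761   81.6731   0.     167.837 ] [-12.1092 -18.1654 -17.4111  90.7615   0.0006 167.8251]
```

View pics/u1.png

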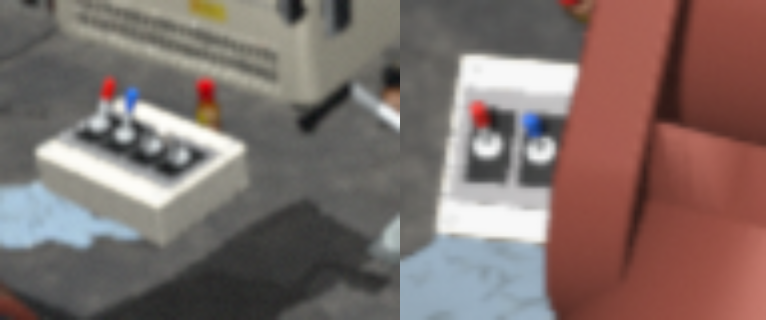

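The red lever now leans away, with its tip at (480,115) in the right panel. Its offset from the collar is at least that of the blue toggle, and blue hasn't moved. Next I go to the crank.

```bash
cat > crank.py <<'E'
from h import *
np.set_printoptions(precision=4,suppress=True)
pv=np.array([-.0400,.125]); X=.462; A0=np.arctan2(33,73)
def pt(th,dy=0):  # jar tilt th
    a=A0+th; return [X,pv[0]+.08*np.cos(a)+dy,pv[1]+.08*np.sin(a)+.054]
def rep(m):
    o=robot.observe(); print(m,o["tool_pos"],o["ft_force"],round(o["gripper_width"],4),round(o["time"],2))
E
python3 - <<'E'
from crank import *
def blob(im,x0,x1,y0,y1):
    h=cv2.cvtColor(im,cv2.COLOR_BGR2HSV).astype(int)[y0:y1,x0:x1]
    m=((h[...,0]<8)|(h[...,0]>172))&(h[...,1]>140)&(h[...,2]>90); w=m*h[...,1]
    yy,xx=np.mgrid[y0:y1,x0:x1]; return (xx*w).sum()/w.sum(),(yy*w).sum()/w.sum()
p=tri(blob(cv2.imread("pics/t1.png"),202,212,228,242),blob(cv2.imread("pics/s1.png"),227,236,202,213)); print("red tip",p)
rep("start"); print("guard",robot.line_to(pt(0),vel=.1,guard=10)); rep("down")
robot.set_gripper(.015); rep("closed")
for th in np.linspace(0,.6,3)[1:]: robot.line_to(pt(th),vel=.04); rep(th)
a=robot.grab_frame("scene"); cv2.imwrite("pics/u2.png",cv2.resize(a[165:285,205:395],(760,480)))
E
```

```text
red tip (array([0.4994, 0.2913, 0.0841]), np.float64(0.00036160353980322144))
start [0.462  0.0332 0.3   ] [-0.1849  0.3354  0.1577] 0.0301 7.0
guard False
down [0.4624 0.0328 0.2127] [ 0.2097 -0.3415  0.1163] 0.0299 8.03
closed [0.4622 0.0328 0.2123] [ 0.1382 -0.1756 -0.1331] 0.0151 8.32
0.3 [0.462  0.0205 0.2329] [-2.3985  6.467   5.2794] 0.0149 9.07
0.6 [0.4624 0.0019 0.2485] [0.8246 5.779  3.6355] 0.0147 9.82
```

View pics/u2.png

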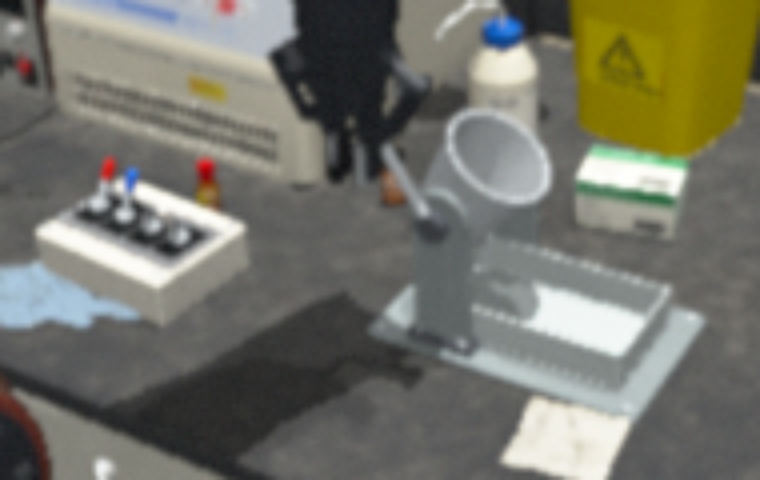

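The jar tilts as commanded, and the red tip's travel is symmetric about its pivot, so that toggle is fully over. I continue to full tip.

Run:
```python
from crank import *
for th in np.linspace(.6,2.28,7)[1:]: robot.line_to(pt(th),vel=.03)
rep("near end"); e=pt(2.3,-.006); print(robot.line_to(e,vel=.02,guard=12)); rep("end")
robot.pause(.7)
a=robot.grab_frame("scene"); b=robot.grab_frame("top")
cv2.imwrite("pics/u3.png",np.hstack([cv2.resize(a[185:285,290:390],(400,400)),cv2.resize(b[175:255,295:405],(400,291))[:, :] if 0 else cv2.resize(b[170:260,305:395],(400,400))]))
```

```text
near end [ 0.4618 -0.1125  0.2127] [-0.8446  0.9979 -0.4776] 0.0153 15.22
True
end [ 0.4616 -0.1134  0.2113] [ 1.2243  0.6898 -0.9475] 0.0146 15.47
```

View pics/u3.png

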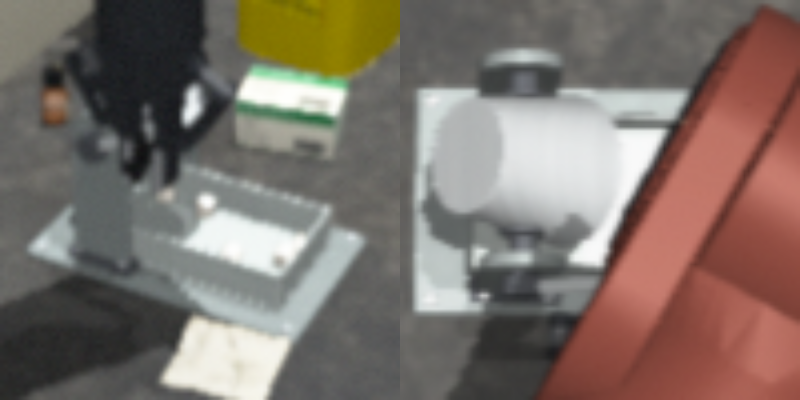

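Some cylinders are in the tray (left panel, near (205,203), (230,248) and (280,258)); the rest are hidden. I press to the stop once more, then turn the jar back upright, retreat and look.

Run:
```python
from crank import *
print(robot.line_to(pt(2.3,-.008),vel=.02,guard=22)); rep("end"); robot.pause(.8)
for th in np.linspace(2.3,.03,9)[1:]: robot.line_to(pt(th),vel=.035)
rep("near up"); print(robot.line_to(pt(0,.010),vel=.015,guard=22)); rep("up")
p=np.array(robot.observe()["tool_pos"])
robot.set_gripper(.05); rep("open"); robot.line_to([p[0],p[1],.31],vel=.15)
robot.goto_joints([45,5.964,5.575,89.605,0,77.527]); rep("clear")
a=robot.grab_frame("scene"); b=robot.grab_frame("top")
cv2.imwrite("pics/s4.png",a);cv2.imwrite("pics/t4.png",b)
cv2.imwrite("pics/u4.png",np.hstack([cv2.resize(a[165:285,205:395],(400,253)),cv2.resize(b[160:285,185:405],(400,253),interpolation=cv2.INTER_CUBIC)]))
cv2.imwrite("pics/v4.png",np.hstack([cv2.resize(a[195:285,290:390],(400,360)),cv2.resize(b[170:260,300:400],(400,360),interpolation=cv2.INTER_CUBIC)]))
```

```text
True
end [ 0.4613 -0.1147  0.2095] [2.2782 2.6578 0.2227] 0.0148 16.58
near up [0.4618 0.0319 0.2139] [-0.0014 -3.6094 -1.6218] 0.0151 23.85
True
up [0.4619 0.0332 0.2123] [ 1.7225 -5.2458 -0.8672] 0.0151 24.27
open [0.4617 0.0336 0.2121] [0.3397 1.2821 1.1239] 0.0501 24.71
clear [0.3232 0.5054 0.3039] [-0.0365 -0.7883  0.0481] 0.0501 27.3
```

View pics/u4.png

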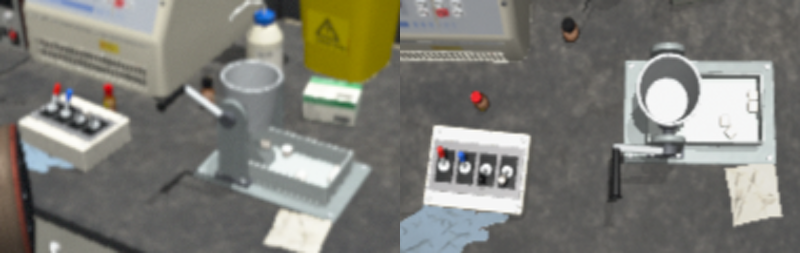

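View pics/v4.png

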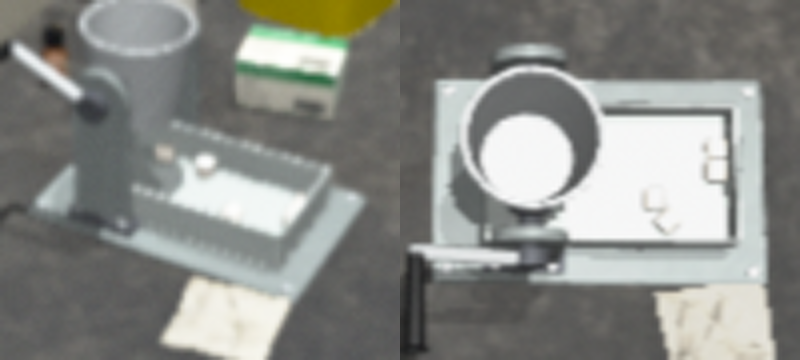

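The jar is empty. The top view shows four cylinders in the tray, and the scene view seems to show two more under the jar. I'll confirm their positions and compare the crank and bystanders with the first images.

Run:
```python
from h import *
np.set_printoptions(precision=4,suppress=True)
for p in [(165,153),(205,163),(235,210),(290,215)]:
    print("scene piece",onz("scene",((p[0]+.5)/4+289.5,(p[1]+.5)/4+194.5),.02))
for p in [(714,147),(716,170),(655,199),(665,222)]:
    P=onz("top",((p[0]+.5)/4+299.5,(p[1]+.5)/4+169.5),.02); print("top piece",P, "scene crop px",(proj("scene",P)-[290,195])*4)
for n in("top","scene"):
    a=cv2.imread(f"pics/{n}0.png");b=cv2.imread(f"pics/{n[0]}4.png")
    m=(cv2.absdiff(a,b).max(2)>40).astype(np.uint8); m=m[150:300,180:500]
    k,_,st,_=cv2.connectedComponentsWithStats(m)
    print(n,[(s[0]+180,s[1]+150,*s[2:]) for s in st[1:].tolist() if s[4]>2])
```

```text
scene piece [ 0.6087 -0.0455  0.02  ]
scene piece [ 0.6121 -0.082   0.02  ]
scene piece [ 0.5656 -0.1331  0.02  ]
scene piece [ 0.5811 -0.1744  0.02  ]
top piece [ 0.6017 -0.4669  0.02  ] scene crop px [670.9364 318.1222]
top piece [ 0.5848 -0.4671  0.02  ] scene crop px [665.8629 332.0181]
top piece [ 0.563  -0.4218  0.02  ] scene crop px [593.7574 329.0082]
top piece [ 0.5464 -0.4279  0.02  ] scene crop px [596.2006 345.6448]
top [(329, 202, 5, 3, 6), (381, 205, 1, 4, 4), (323, 207, 5, 2, 8), (336, 207, 4, 2, 6), (343, 208, 1, 4, 4), (376, 210, 6, 6, 13), (322, 214, 5, 2, 6), (335, 214, 5, 2, 5), (329, 217, 4, 3, 6), (361, 221, 5, 2, 6), (363, 225, 4, 4, 5), (205, 232, 6, 9, 26), (203, 242, 8, 6, 31)]
scene [(230, 204, 4, 9, 24), (224, 208, 3, 5, 11), (228, 214, 2, 3, 6), (212, 228, 8, 44, 145), (329, 232, 4, 3, 11), (339, 233, 5, 7, 25), (197, 237, 2, 8, 12), (191, 239, 2, 7, 10), (194, 243, 2, 8, 11), (180, 246, 7, 16, 23), (219, 273, 2, 7, 9), (222, 275, 1, 10, 10), (203, 286, 19, 9, 56)]
```

The crank, jar, tray, vials and beaker match the first images. Two cylinders lie in the tray under the jar (y ≈ -0.05 and -0.08) and four farther out, which makes six.

```bash
python3 -c "
from plant import robot
print(robot.job_done())"
```

```text
the job is handed in; nothing more can be done
None
```

I handed the job in, and in the final images the red toggle is fully over, all six cylinders are in the unmoved tray, the jar is back upright and released, and nothing else has moved; no verdict came back.

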